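Test the potter's wheel stop button

TASK

Test the potter's wheel's stop button before work: on the box whose button carries a grip bar, press the mushroom button straight down until it latches in, then push its bar round clockwise (seen from above) until the latch lets go, and let the button spring fully back out and straight. Do it by pushing with the fingertips, without pinching the button or leaning hard on it (never over 35 N), and leave the flat start button on the other box and the things on the bench alone.

Things in the scene. Friction and masses are not known exactly. Their poses are not given: they have to be found in the camera images.
- stop_box: grey square control box, 120 x 120 x 70 mm high, fixed to the bench, with the black mushroom stop button in the middle of its top (disc 68 mm in diameter, 12 mm thick, its underside 20 mm above the box when out, a raised grey grip bar across it). Origin: centre of its underside; z up. It stands either left or right of the start box, turned up to 0.6 rad either way.
- stop_top (a point): centre of the top of the grip bar on the mushroom head, 122 mm above the bench with the button out; moves and turns with the button, z up. The bar is 64 mm long (along this point's y), 14 mm wide (x) and 20 mm high, so the disc's top lies 20 mm below this point. Press on the bar's top; push on its long sides to twist.
- stop_press (a joint): mushroom button pressed down, m: 0 out, 0.011 hard stop. It takes about 4 N at first and 11 to 12 N to go in. Pressed beyond 8.5 mm (aim for 10) it latches; let go, it stays at 8 mm until twisted, then springs up to 0 by itself: keep a fingertip at least 9 mm above the disc while twisting, to leave it room.
- stop_twist (a joint): turn of the mushroom head, rad, clockwise from above positive: 0 straight, 0.9 hard stop. A spring (0.03 N m at 0, 0.085 N m at 0.9) turns it back to 0 when let go. The latch lets go at about 0.6; turn to about 0.8. Rubbing of the pushing finger may hold the button down until the finger is drawn straight up.
- start_box: the other grey control box, same size, 120 x 120 x 70 mm, with a flat round black push button 48 mm in diameter on its top, in a low steel collar, its top 92 mm above the bench, no bar. Origin: centre of its underside. Leave alone.
- start_button (a joint): how far the flat start button is pressed, m: 0 out, 0.006 fully in. Leave alone.
- glaze_jar: loose white jar with a white cap, 68 mm in diameter, 110 mm high; origin: centre of its underside. Leave alone.
- mug: loose terracotta mug, 76 mm in diameter, 90 mm high; origin: centre of its underside. Leave alone.
- brush: loose flat brush lying on the bench, about 20 mm high; origin: on its underside. Leave alone.
- bowl: loose blue bowl, 116 mm in diameter, 50 mm high; origin: centre of its underside. Leave alone. Beyond it at the bench's far left corner stands the potter's wheel, 360 x 280 mm, 230 mm high, fixed.
Things that resemble listed ones, but are neither listed nor needed, are in the scene too. Leave any purple look-alike of the stop_box alone.

How it is judged (in metres and radians):
On the way, in this order (a step that is already met when the one before it is completed fails the run):
1. the mushroom button is pressed in to its latch, not yet twisted (value of joint stop_press above 0.007 m and value of joint stop_twist below 0.25 rad), for 0.2 s.
2. the latched button is twisted clockwise while it is still in (value of joint stop_press above 0.005 m and value of joint stop_twist above 0.35 rad), for 0.02 s.
3. the latch has let go and the button is out (value of joint stop_press below 0.0015 m), for 0.1 s.
At the end, for the whole second after the job is handed in: The mushroom button is fully out (within 1.5 mm) and has turned back straight (within 0.1 rad), the start button is out, and jar, mug, brush and bowl stand within 15 mm of where they were (value of joint stop_press below 0.0015 m and value of joint stop_twist below 0.1 rad and value of joint start_button below 0.001 m and distance of each of glaze_jar, mug, brush, bowl from where it was at the start of the episode below 0.015 m); the robot touches nothing.
It fails at once if the start button is pressed (over 2.5 mm) (value of joint start_button above 0.0025 m).
It fails at once if the mushroom button is pinched or leant on with more than 35 N (contact force between the fingers and stop_box above 35 N).
It fails at once if a thing on the bench is lifted, carried or knocked (over 20 mm) (distance of any of glaze_jar, mug, brush, bowl from where it was at the start of the episode above 0.02 m).
It also fails if it takes over 38 s, if anything falls off the work surface, if the arm or the gripper's body presses on something with over 40 N, if the wrist force passes 120 N, or if a joint passes its speed limit or range.

ROBOT

A 6-joint arm with a two-finger parallel gripper is mounted at the origin on the work surface. World frame = base frame: x ahead of the robot, y to its left, z up, the work surface at z = 0. Lengths are in mm, angles in rad, forces in N, time in s.
With the tool pointing down it reaches from about 325 to 750 mm from the base axis. Payload 7.6 kg.
Tool frame: the origin (TCP) lies on the centre line of the jaws, within the pads' length; the fingertips stand 22 mm ahead of it and the grasp point (between the pads) lies 3 mm ahead of it; z points along the fingers, y is the line along which they close (so a half turn about z gives the same grasp; the last joint's range is limited). The gripper opens to 85 mm and grips with 20 to 120 N. Pads are 22 mm wide; open, the fingers measure 114 mm over their backs; the gripper's body (76 mm by 85 mm) begins 54 mm behind the grasp point. The pads swing forward as they close: fully open they stand 13 mm farther back than shut.
Start: joints at [-1.346, 0.052, 1.401, -0, 1.689, -0.07], TCP at [152.562, -502.363, 253.323] pointing down, gripper open.
Joint ranges: [-2.9, 2.9], [-0.91, 2.17], [0.12, 2.37], [-1.06, 4.2], [0.26, 2.73], [-2.93, 2.93]. Speed limits (rad/s): [2.57, 2.57, 3.01, 3.14, 3.14, 3.14].

INTERFACE

Orientations are given as a unit quaternion [w, x, y, z].
In Python, from station import env gives the robot as it stands.
- The arm moves only by the shell command python3 -m jog 'ROWS' [OPENING]. ROWS is JSON, a list of rows, each an object with "offset": the shift along the tool's x, y, z scaled (see below), a list of three; "turn": the turn, a rotation vector about the tool's x, y, z scaled (see below), a list of three. In form: [{"offset": [tx, ty, tz], "turn": [ax, ay, az]}, ...]. A call has 1 to 8 rows; each row shifts and turns the commanded pose from where the row before left it, along the tool's axes as they then stand; what a row does not reach is not made up. The controller multiplies each number of a shift by 12 cm and each number of a turn by 5 degrees. A row lasts 1/10 s, in which the tool goes at most 50 mm and 8.59 degrees, less where a joint would pass 70% of its speed; a pose out of reach is approached as far as the arm can. A call with a number of a shift or a turn outside -1 to 1 is refused whole. A call with a gripper value outside its range is refused whole. OPENING is the gripper command: -1 is fully open, 1 is shut, values between are in proportion, set as the call begins (- or left out, the last holds). The fingers move at their own pace and stop on an object; the grip force is fixed at half the most. Time passes only in rows, so rows that do not move let the fingers close. It gives the time, the measured TCP pose, the force, the opening and the grip force at its end, in the units of the state.
- env.sense(): the state, without advancing time (a new reading comes with each control period).
- env.get_image(name): name is "side" or "top"; returns a dict with "color" (480x640x3 uint8, red, green, blue), "intrinsics" (3x3 intrinsics, pixels), "k1" (the pictures are not rectified: a ray, as slopes to the right and down, at radius r is drawn at 1 + k1 r^2 times it, then the intrinsics apply), "R" (3x3) and "t" (3): a world point X has camera coordinates R X + t. Camera axes: x right, y down, z forward; pixel columns grow to the right and rows downward; lengths in mm; the calibration is good to about 2 mm. A picture is of the moment at which its call begins. There is no depth.
- env.close_job(): hands the job in; it is judged then, once.
The state is a dict: "t": time; "joints": joint angles; "dq": joint speeds; "tau": joint torques, N m; "tool_pos": TCP position; "ee_rot": TCP orientation; "force": force on the tool from outside, world axes, zero at the start; "moment": the same for the moment, N m; "opening": opening from 0.0 (shut) to 1.0 (fully open); "grasp_force": force on a finger pad.
Only numpy, scipy, OpenCV 4.12 (cv2) and the standard library are available. Lean on these libraries where they do the work, as an engineer would, in place of code of your own. Each camera call takes 0.05 s, during which the arm holds its last target. There are 200 camera calls.

## Working session

There is one attempt and no reset: what is moved stays moved. The work goes in short steps, Python scripts to look and compute and a shell command to move; the robot and the scene stay as the last step left them, time stands still between calls to the robot, and variables do not carry over. Pictures are saved under pics/ and viewed, at most 10 in all, crops included, and the job is handed in when it is done.

```bash
ls; mkdir -p pics; python3 - <<'E'
from station import env
import cv2
for n in("top","side"):
    d=env.get_image(n);cv2.imwrite(f"pics/{n}0.png",d["color"][:,:,::-1]);print(n,d["intrinsics"],d["k1"],d["R"],d["t"])
print(env.sense())
E
```

```text
pics
top [[479.87257249   0.         319.26094362]
 [  0.         479.87257249 228.06025641]
 [  0.           0.           1.        ]] -0.128879026424927 [[-3.60946901e-04 -9.99871643e-01  1.60177242e-02]
 [-9.80990700e-01 -2.75427036e-03 -1.94035204e-01]
 [ 1.94054415e-01 -1.57832749e-02 -9.80863789e-01]] [ -12.09412887  559.19818451 1013.79557619]
side [[569.26196782   0.         323.38211343]
 [  0.         569.26196782 239.3376654 ]
 [  0.           0.           1.        ]] -0.048763312057522296 [[-0.9504303  -0.31088306 -0.00582839]
 [-0.18748199  0.58792162 -0.78689178]
 [ 0.24805796 -0.74679307 -0.6170635 ]] [ 539.24802018  173.93821639 1085.75571689]
{'t': 0.1, 'joints': array([-1.34627295e+00,  5.27958921e-02,  1.40161958e+00,  2.14557090e-05,
        1.68862624e+00, -7.03156586e-02]), 'dq': array([ 0.00024203, -0.00205591, -0.00428473, -0.000326  , -0.00057658,
       -0.00153148]), 'tau': array([ 8.17748733e-04, -3.82581067e+01, -3.60985065e+01, -5.69501753e-05,
        4.78819667e-03, -5.88505287e-06]), 'tool_pos': array([ 152.5229444 , -502.10337908,  252.54688561]), 'ee_rot': array([-7.23198156e-04,  9.89152964e-01,  1.46887335e-01, -4.51860060e-05]), 'force': array([-1.08205062,  0.73466839, -0.63147873]), 'moment': array([0.03099908, 0.04517292, 0.00592108]), 'grasp_force': 0.0, 'opening': 0.996456438769983}
```

View pics/top0.png

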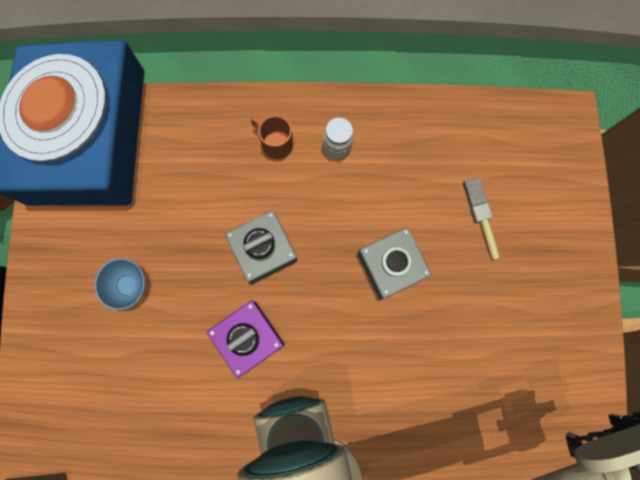

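View pics/side0.png

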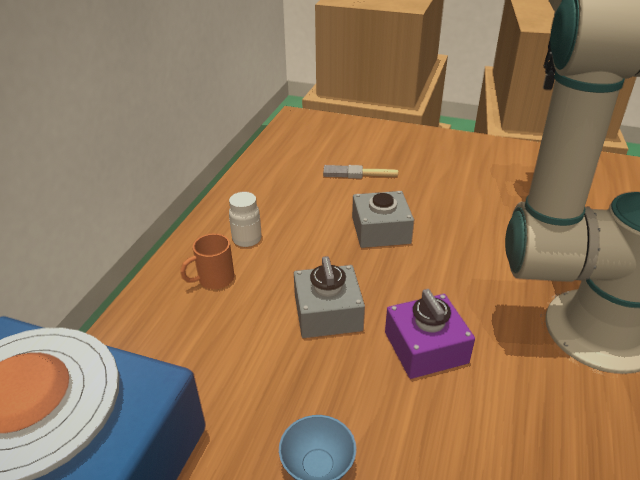

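Both views show three box candidates:
- Grey box with grip bar: top (259,243), side (328,280). This is the target.
- Purple look-alike: top (242,340), side (431,315).
- Grey start box, flat button in a steel collar: top (396,262), side (383,205).

I also see the mug at top (275,138), the jar at (338,138), the brush at (482,215) and the bowl at (120,285). Next I'll measure the target and check it in one close crop.

```bash
cat >h.py <<'E'
import numpy as np,cv2
from scipy.optimize import least_squares
def ray(d,px):
    K=d["intrinsics"];s=cv2.undistortPoints(np.array([[px]],float),K,np.array([d["k1"],0,0,0,0.]))[0,0]
    # drawn = s*(1+k1 r^2), same as the OpenCV model
    R=d["R"];return -R.T@d["t"],R.T@np.array([s[0],s[1],1])
def onplane(d,px,z):
    c,v=ray(d,px);return c+v*(z-c[2])/v[2]
def proj(d,X):
    return cv2.projectPoints(np.array([X],float),cv2.Rodrigues(d["R"])[0],d["t"],d["intrinsics"],np.array([d["k1"],0,0,0,0.]))[0][0,0]
def cross(d1,p1,d2,p2):
    a,u=ray(d1,p1);b,v=ray(d2,p2);s=np.linalg.lstsq(np.c_[u,-v],b-a,rcond=None)[0]
    P,Q=a+u*s[0],b+v*s[1];return (P+Q)/2,np.linalg.norm(P-Q)
E
python3 - <<'E'
from station import env
from h import *
ims=[]
for n,(x,y) in (("top",(259,245)),("side",(328,290))):
    d=env.get_image(n);c=d["color"];w=50
    cr=c[y-w:y+w,x-w:x+w];ims.append(cv2.resize(cr[:,:,::-1],(400,400),interpolation=cv2.INTER_CUBIC))
    if n=="top":
        hsv=cv2.cvtColor(c,cv2.COLOR_RGB2HSV)
        m=((hsv[...,1]<60)&(hsv[...,2]>110)).astype(np.uint8)
        for ct in cv2.findContours(m,cv2.RETR_EXTERNAL,cv2.CHAIN_APPROX_NONE)[0]:
            if 1200<cv2.contourArea(ct)<6000 :
                r=cv2.minAreaRect(ct);q=cv2.boxPoints(r);P=np.array([onplane(d,p,70)for p in q])
                e=P[1]-P[0];print(r[0],P.mean(0).round(1),np.linalg.norm(np.roll(P,-1,0)-P,axis=1).round(1),"yaw",np.arctan2(e[1],e[0]).round(3),q.round(1).tolist())
cv2.imwrite("pics/crop0.png",np.hstack(ims))
E
```

```text
(395.27471923828125, 261.97283935546875) [ 481.9 -177.1   70. ] [118.4 119.2 116.6 117.5] yaw -1.119 [[359.6000061035156, 249.0], [407.20001220703125, 225.89999389648438], [430.8999938964844, 274.8999938964844], [383.3999938964844, 298.0]]
(259.8000183105469, 245.6000213623047) [517.5 118.6  70. ] [119.7 117.7 117.5 116.8] yaw -1.092 [[223.60000610351562, 234.1999969482422], [272.3999938964844, 209.8000030517578], [296.0, 257.0], [247.1999969482422, 281.3999938964844]]
```

View pics/crop0.png

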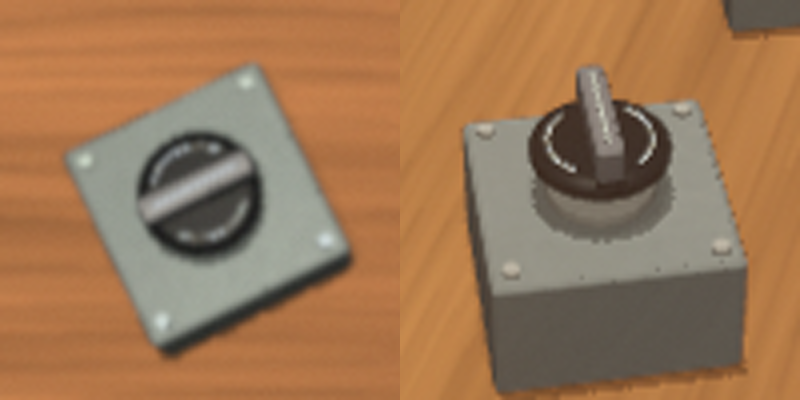

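The crop confirms the choice: a grey box with a black mushroom. Its bar runs from about (246,247) to (270,236) in the top view, with the bar top centre at about (258.5,241.5) top and (328,267.5) side. I'll cross-check those two points, and shut the gripper while starting the reach high up.

```bash
cat >>h.py <<'E'
from scipy.spatial.transform import Rotation as Ro
def need(s,X,yaw=None):
    R=Ro.from_quat(np.roll(s["ee_rot"],-1));p=s["tool_pos"]
    o=R.inv().apply(np.array(X)-p)
    out={"p":p.round(1).tolist(),"mm":o.round(1).tolist(),"units":(o/120).round(3).tolist(),"F":s["force"].round(1).tolist(),"t":round(float(s["t"]),2),"open":round(float(s["opening"]),2)}
    if yaw is not None:
        T=Ro.from_matrix(np.c_[[np.cos(yaw),np.sin(yaw),0],[np.sin(yaw),-np.cos(yaw),0],[0,0,-1]])
        out["turn_units"]=(np.degrees((R.inv()*T).as_rotvec())/5).round(2).tolist()
    return out
E
python3 - <<'E'
from station import env
from h import *
a,b=env.get_image("top"),env.get_image("side")
print(cross(a,(258.5,241.5),b,(328,267.5)),onplane(a,(258.5,241.5),122),onplane(b,(328,267.5),122))
# bar mask in top: light pixels within the dark disc
c=a["color"];hsv=cv2.cvtColor(c,cv2.COLOR_RGB2HSV)
m=np.zeros(c.shape[:2],np.uint8);cv2.circle(m,(259,243),18,1,-1)
# dark disc rim
dk=(m>0)&(hsv[...,2]<70);ys,xs=np.nonzero(dk);(cx,cy),r=cv2.minEnclosingCircle(np.c_[xs,ys].astype(np.float32))
print("disc",cx,cy,r,onplane(a,(cx,cy),100))
br=((m>0)&(hsv[...,2]>115)).astype(np.uint8)
ct=max(cv2.findContours(br,cv2.RETR_EXTERNAL,cv2.CHAIN_APPROX_NONE)[0],key=cv2.contourArea)
q=cv2.boxPoints(cv2.minAreaRect(ct));P=np.array([onplane(a,p,122)for p in q]);print(P.mean(0),P.round(1).tolist())
print(need(env.sense(),(517.5,118.6,250),2.05))
E
python3 -m jog '[{"offset":[0.276,-0.254,0],"turn":[0,0,0]},{"offset":[0.276,-0.254,0],"turn":[0,0,0]},{"offset":[0.276,-0.254,0],"turn":[0,0,0]},{"offset":[0.276,-0.254,0],"turn":[0,0,0]},{"offset":[0.276,-0.254,0],"turn":[0,0,0]},{"offset":[0.276,-0.254,0],"turn":[0,0,0]},{"offset":[0.276,-0.254,0],"turn":[0,0,0]},{"offset":[0.276,-0.254,0],"turn":[0,0,0]}]' 1
```

```text
(array([518.7457051 , 116.27413021, 117.73399414]), np.float64(1.6958885260274064)) [517.17638686 115.65258938 122.        ] [518.12161494 120.91465117 122.        ]
disc 258.7040710449219 243.4081573486328 15.350744247436523 [516.78776667 117.5953747  100.        ]
[514.67302565 114.70055857 122.        ] [[543.1, 158.7, 122.0], [558.1, 86.6, 122.0], [486.1, 71.2, 122.0], [471.4, 142.3, 122.0]]
{'p': [152.6, -502.3, 253.1], 'mm': [529.6, -488.0, 3.3], 'units': [4.413, -4.067, 0.027], 'F': [0.5, -1.0, 0.2], 't': 0.3, 'open': 1.0, 'turn_units': [-0.0, -0.0, -20.11]}
t: 1.1
tool_pos: [335.7, -190.4, 253.5]
ee_rot: [0.0, 0.989, 0.147, 0.0]
force: [1.5, -0.2, -0.1]
opening: -0.001
grasp_force: 0.0
```

Box top, disc and bar top give a centre near (517.3, 117.7), consistent within 3 mm, and the triangulated bar-top height of 118 mm fits the expected 122. Bar yaw is 2.05 (box yaw 0.479).

```bash
python3 -m jog '[{"offset":[0.274,-0.252,0],"turn":[0,0,0]},{"offset":[0.274,-0.252,0],"turn":[0,0,0]},{"offset":[0.274,-0.252,0],"turn":[0,0,0]},{"offset":[0.274,-0.252,0],"turn":[0,0,0]},{"offset":[0.274,-0.252,0],"turn":[0,0,0]},{"offset":[0.274,-0.252,0],"turn":[0,0,0]},{"offset":[0.274,-0.252,0],"turn":[0,0,0]},{"offset":[0.274,-0.252,0],"turn":[0,0,0]}]' >/dev/null
python3 -m jog '[{"offset":[0,0,0],"turn":[0,0,-1]},{"offset":[0,0,0],"turn":[0,0,-1]},{"offset":[0,0,0],"turn":[0,0,-1]},{"offset":[0,0,0],"turn":[0,0,-1]},{"offset":[0,0,0],"turn":[0,0,-1]},{"offset":[0,0,0],"turn":[0,0,-1]},{"offset":[0,0,0],"turn":[0,0,-1]},{"offset":[0,0,0],"turn":[0,0,-1]}]' >/dev/null
python3 -m jog '[{"offset":[0,0,0],"turn":[0,0,-1]},{"offset":[0,0,0],"turn":[0,0,-1]},{"offset":[0,0,0],"turn":[0,0,-1]},{"offset":[0,0,0],"turn":[0,0,-1]},{"offset":[0,0,0],"turn":[0,0,-1]},{"offset":[0,0,0],"turn":[0,0,-1]},{"offset":[0,0,0],"turn":[0,0,-1]},{"offset":[0,0,0],"turn":[0,0,-1]}]' >/dev/null
python3 -m jog '[{"offset":[0,0,0],"turn":[0,0,-1]},{"offset":[0,0,0],"turn":[0,0,-1]},{"offset":[0,0,0],"turn":[0,0,-1]},{"offset":[0,0,0],"turn":[0,0,-1]},{"offset":[0,0,0],"turn":[0,0,0]}]'
python3 - <<'E'
from station import env
from h import *
print(need(env.sense(),(517.3,117.7,150),2.05))
E
```

```text
t: 4.0
tool_pos: [516.6, 115.8, 253.2]
ee_rot: [-0.0, 0.523, 0.852, -0.0]
force: [0.3, -0.4, 0.1]
opening: 0.003
grasp_force: 0.0
{'p': [516.6, 115.8, 253.2], 'mm': [1.4, 1.5, 103.2], 'units': [0.011, 0.012, 0.86], 'F': [0.3, -0.4, 0.1], 't': 4.0, 'open': 0.0, 'turn_units': [-0.0, 0.0, -0.1]}
```

Descend to TCP z = 150 (tips about 6 mm above the bar) and look from the side.

```bash
python3 -m jog '[{"offset":[0.011,0.012,0.2],"turn":[0,0,-0.1]},{"offset":[0,0,0.2],"turn":[0,0,0]},{"offset":[0,0,0.2],"turn":[0,0,0]},{"offset":[0,0,0.16],"turn":[0,0,0]},{"offset":[0,0,0.1],"turn":[0,0,0]},{"offset":[0,0,0],"turn":[0,0,0]}]'
python3 - <<'E'
from station import env
from h import *
d=env.get_image("side");c=d["color"]
u,v=proj(d,(517.3,117.7,122)).astype(int);print(u,v,proj(d,env.sense()["tool_pos"]+[0,0,-22]))
cv2.imwrite("pics/s1.png",cv2.resize(c[v-75:v+75,u-75:u+75,::-1],(600,600),interpolation=cv2.INTER_CUBIC))
E
```

```text
t: 4.6
tool_pos: [516.5, 117.5, 148.3]
ee_rot: [-0.001, 0.52, 0.854, -0.001]
force: [-1.1, 0.0, 1.1]
opening: -0.001
grasp_force: 0.0
328 266 [329.02151872 264.08115944]
```

View pics/s1.png

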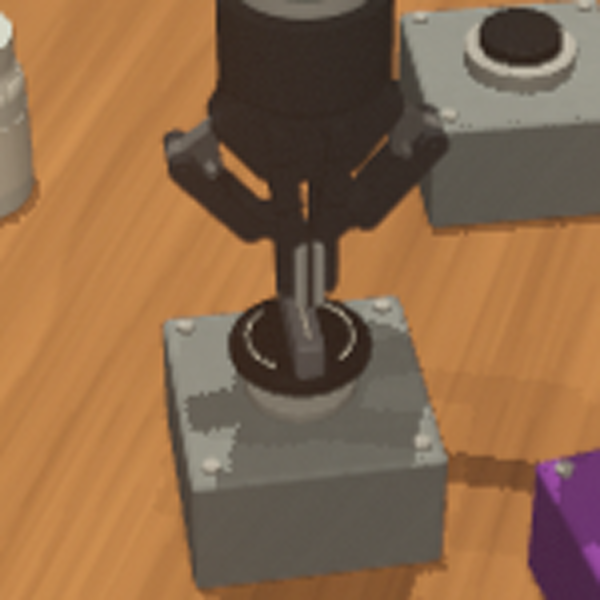

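The shut fingertips, at about (305,300) in the crop, stand over the middle of the bar. Now the press down to 10 mm (TCP z about 134), in small steps with force read-outs.

```bash
python3 -m jog '[{"offset":[0,0,0.03],"turn":[0,0,0]},{"offset":[0,0,0.02],"turn":[0,0,0]},{"offset":[0,0,0],"turn":[0,0,0]}]'; python3 -m jog '[{"offset":[0,0,0.02],"turn":[0,0,0]},{"offset":[0,0,0.02],"turn":[0,0,0]},{"offset":[0,0,0],"turn":[0,0,0]}]'
```

```text
t: 4.95
tool_pos: [517.5, 117.7, 144.4]
ee_rot: [0.0, 0.52, 0.854, 0.0]
force: [0.0, 0.8, 1.0]
opening: -0.001
grasp_force: 0.0
t: 5.25
tool_pos: [517.8, 117.8, 140.9]
ee_rot: [0.001, 0.52, 0.854, 0.001]
force: [-4.0, -1.0, 9.7]
opening: 0.005
grasp_force: 4.3
```

```bash
python3 -m jog '[{"offset":[0,0,0.02],"turn":[0,0,0]},{"offset":[0,0,0.015],"turn":[0,0,0]},{"offset":[0,0,0],"turn":[0,0,0]}]';  python3 -m jog '[{"offset":[0,0,0.01],"turn":[0,0,0]},{"offset":[0,0,0],"turn":[0,0,0]}]'
```

```text
t: 5.55
tool_pos: [517.9, 117.8, 136.5]
ee_rot: [0.001, 0.52, 0.854, 0.001]
force: [-1.4, -0.1, 5.3]
opening: -0.001
grasp_force: 2.6
t: 5.75
tool_pos: [518.0, 117.8, 135.6]
ee_rot: [0.001, 0.52, 0.854, 0.001]
force: [-2.7, -1.3, 10.0]
opening: 0.002
grasp_force: 4.9
```

```bash
python3 -m jog '[{"offset":[0,0,0.01],"turn":[0,0,0]},{"offset":[0,0,0],"turn":[0,0,0]}]';  python3 -m jog '[{"offset":[0,0,0.005],"turn":[0,0,0]},{"offset":[0,0,0],"turn":[0,0,0]},{"offset":[0,0,0],"turn":[0,0,0]}]'
```

```text
t: 5.95
tool_pos: [518.0, 117.8, 134.6]
ee_rot: [0.001, 0.52, 0.854, 0.001]
force: [-3.7, -0.1, 10.9]
opening: -0.004
grasp_force: 5.3
t: 6.25
tool_pos: [518.0, 117.8, 134.1]
ee_rot: [0.001, 0.52, 0.854, 0.001]
force: [-5.1, -1.3, 10.7]
opening: 0.002
grasp_force: 5.5
```

Force is 11 N at 10 mm, so it should be latched. Draw straight up and look.

```bash
python3 -m jog '[{"offset":[0,0,-0.05],"turn":[0,0,0]},{"offset":[0,0,-0.15],"turn":[0,0,0]},{"offset":[0,0,-0.15],"turn":[0,0,0]},{"offset":[0,0,0],"turn":[0,0,0]}]'
python3 - <<'E'
from station import env
from h import *
d=env.get_image("side");c=d["color"]
print(need(env.sense(),np.array([517.3,117.7,165])+27*np.array([-.461,.887,0])-28*np.array([.887,.461,0]),2.05))
cv2.imwrite("pics/s2.png",cv2.resize(c[191:341,253:403,::-1],(600,600),interpolation=cv2.INTER_CUBIC))
E
```

```text
t: 6.65
tool_pos: [518.5, 117.9, 176.7]
ee_rot: [0.002, 0.52, 0.854, 0.002]
force: [0.6, 0.2, -0.1]
opening: 0.004
grasp_force: 0.0
{'p': [517.9, 117.8, 174.9], 'mm': [27.2, -28.6, 9.8], 'units': [0.227, -0.238, 0.082], 'F': [0.8, 0.0, 0.0], 't': 6.7, 'open': -0.0, 'turn_units': [0.03, 0.01, -0.01]}
```

View pics/s2.png

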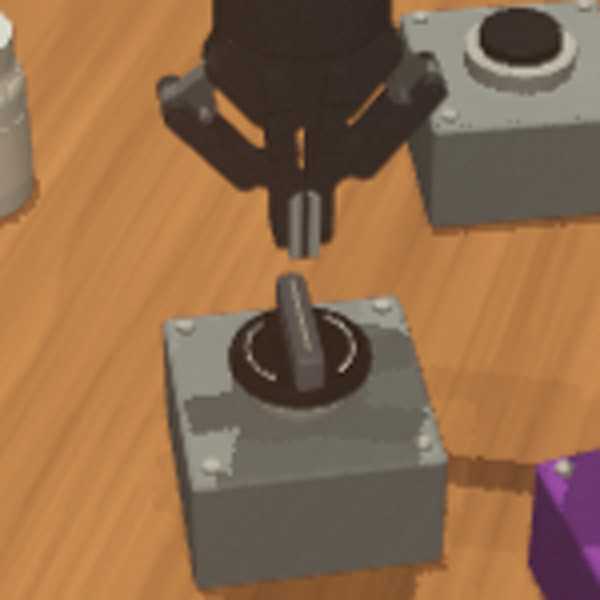

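The button is latched: the disc has sunk and hides its stem at about (300,395), and the bar is still straight. Next, go beside the bar's far end on the −y tool side and down to tip height 105 mm.

```bash
python3 -m jog '[{"offset":[0.114,-0.119,0],"turn":[0,0,0]},{"offset":[0.113,-0.119,0],"turn":[0,0,0]},{"offset":[0,0,0.15],"turn":[0,0,0]},{"offset":[0,0,0.15],"turn":[0,0,0]},{"offset":[0,0,0.09],"turn":[0,0,0]},{"offset":[0,0,0],"turn":[0,0,0]},{"offset":[0,0,0],"turn":[0,0,0]}]'
python3 - <<'E'
from station import env
from h import *
print(need(env.sense(),np.array([517.3,117.7,127])+27*np.array([-.461,.887,0])-0*np.array([.887,.461,0]),2.05))
E
```

```text
t: 7.4
tool_pos: [479.5, 128.7, 127.2]
ee_rot: [-0.0, 0.52, 0.854, -0.0]
force: [-0.1, -0.8, -0.2]
opening: 0.0
grasp_force: 0.0
{'p': [479.5, 128.7, 127.2], 'mm': [-0.1, 28.5, 0.2], 'units': [-0.001, 0.237, 0.002], 'F': [-0.1, -0.8, -0.2], 't': 7.4, 'open': 0.0, 'turn_units': [-0.0, -0.0, -0.01]}
```

Push along +y of the tool, in steps.

```bash
python3 -m jog '[{"offset":[0,0.04,0],"turn":[0,0,0]},{"offset":[0,0.03,0],"turn":[0,0,0]},{"offset":[0,0,0],"turn":[0,0,0]}]'; python3 -m jog '[{"offset":[0,0.025,0],"turn":[0,0,0]},{"offset":[0,0.025,0],"turn":[0,0,0]},{"offset":[0,0,0],"turn":[0,0,0]}]';python3 -m jog '[{"offset":[0,0.02,0],"turn":[0,0,0]},{"offset":[0,0.02,0],"turn":[0,0,0]},{"offset":[0,0,0],"turn":[0,0,0]}]'
python3 - <<'E'
from station import env
from h import *
d=env.get_image("side");c=d["color"]
print(need(env.sense(),np.array([517.3,117.7,127])+27*np.array([-.461,.887,0]),2.05))
cv2.imwrite("pics/s3.png",cv2.resize(c[191:341,253:403,::-1],(600,600),interpolation=cv2.INTER_CUBIC))
E
```

```text
t: 7.7
tool_pos: [487.6, 132.8, 127.8]
ee_rot: [0.0, 0.52, 0.854, 0.0]
force: [-0.5, 0.2, 0.3]
opening: 0.004
grasp_force: 0.0
t: 8.0
tool_pos: [492.2, 135.7, 127.3]
ee_rot: [-0.0, 0.519, 0.854, -0.0]
force: [-2.8, 1.0, 2.3]
opening: 0.001
grasp_force: 1.3
t: 8.3
tool_pos: [496.4, 138.0, 127.3]
ee_rot: [-0.0, 0.519, 0.855, 0.0]
force: [-4.4, 2.1, 3.3]
opening: -0.001
grasp_force: 1.9
{'p': [496.4, 137.9, 127.3], 'mm': [-0.5, 9.2, 0.3], 'units': [-0.004, 0.077, 0.002], 'F': [-4.0, 0.8, 1.7], 't': 8.35, 'open': 0.0, 'turn_units': [0.0, -0.01, -0.01]}
```

View pics/s3.png

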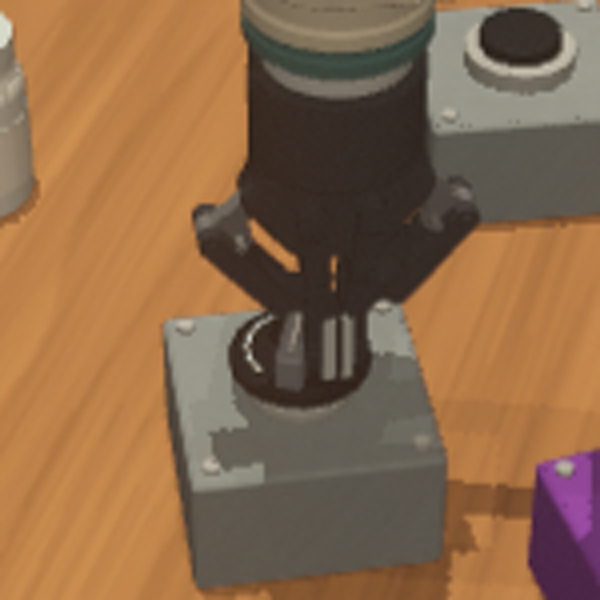

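The bar has turned clockwise, its near end going from about x=310 to 290 in the crop. The button is still in and the force is small. Continue slowly.

```bash
python3 -m jog '[{"offset":[0,0.015,0],"turn":[0,0,0]},{"offset":[0,0,0],"turn":[0,0,0]}]'; python3 -m jog '[{"offset":[0,0.015,0],"turn":[0,0,0]},{"offset":[0,0,0],"turn":[0,0,0]}]';python3 -m jog '[{"offset":[0,0.015,0],"turn":[0,0,0]},{"offset":[0,0,0],"turn":[0,0,0]}]'
python3 - <<'E'
from station import env
from h import *
d=env.get_image("side");c=d["color"]
print(need(env.sense(),np.array([517.3,117.7,127])+27*np.array([-.461,.887,0]),2.05))
cv2.imwrite("pics/s4.png",cv2.resize(c[191:341,253:403,::-1],(600,600),interpolation=cv2.INTER_CUBIC))
E
```

```text
t: 8.55
tool_pos: [498.0, 138.6, 127.3]
ee_rot: [-0.0, 0.52, 0.854, -0.0]
force: [-3.9, 1.9, 2.6]
opening: -0.0
grasp_force: 2.4
t: 8.75
tool_pos: [499.7, 139.3, 127.4]
ee_rot: [-0.0, 0.52, 0.854, -0.0]
force: [-4.3, 1.8, 4.3]
opening: -0.002
grasp_force: 2.7
t: 8.95
tool_pos: [501.4, 140.2, 127.3]
ee_rot: [0.0, 0.52, 0.854, 0.0]
force: [-3.0, 2.6, 1.4]
opening: -0.002
grasp_force: 1.9
{'p': [501.3, 140.2, 127.3], 'mm': [-0.3, 3.8, 0.3], 'units': [-0.003, 0.032, 0.002], 'F': [-2.9, 2.9, 1.7], 't': 9.0, 'open': 0.0, 'turn_units': [0.0, -0.0, -0.01]}
```

View pics/s4.png

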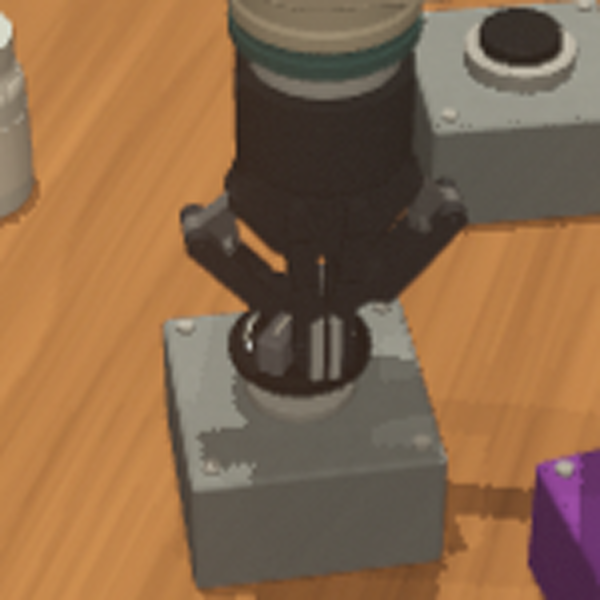

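The bar end is now at about (272,365) and the stem is visible again at (300,405), so the latch has let go and the button has come up. Draw straight up, move clear and check.

```bash
python3 -m jog '[{"offset":[0,0,-0.04],"turn":[0,0,0]},{"offset":[0,0,-0.1],"turn":[0,0,0]},{"offset":[0,0,-0.3],"turn":[0,0,0]},{"offset":[0,0,-0.4],"turn":[0,0,0]},{"offset":[0,0,0],"turn":[0,0,0]},{"offset":[0,0,0],"turn":[0,0,0]},{"offset":[0,0,0],"turn":[0,0,0]},{"offset":[0,0,0],"turn":[0,0,0]}]'
python3 - <<'E'
from station import env
from h import *
d=env.get_image("side");c=d["color"]
cv2.imwrite("pics/s5.png",c[:,:,::-1])
o=cv2.imread("pics/side0.png");a=cv2.absdiff(o,c[:,:,::-1].copy()).max(2)
print("changed px in button area",int((a[258:300,305:352]>40).sum()),"jar/mug/brush/bowl",[int((a[y0:y1,x0:x1]>40).sum()) for x0,y0,x1,y1 in((225,190,265,250),(180,230,238,292),(320,160,400,182),(275,415,358,480))])
E
```

```text
t: 9.8
tool_pos: [500.9, 139.8, 226.8]
ee_rot: [-0.001, 0.52, 0.854, -0.001]
force: [0.2, 0.0, -1.0]
opening: 0.002
grasp_force: 0.0
changed px in button area 205 jar/mug/brush/bowl [0, 0, 829, 0]
```

View pics/s5.png

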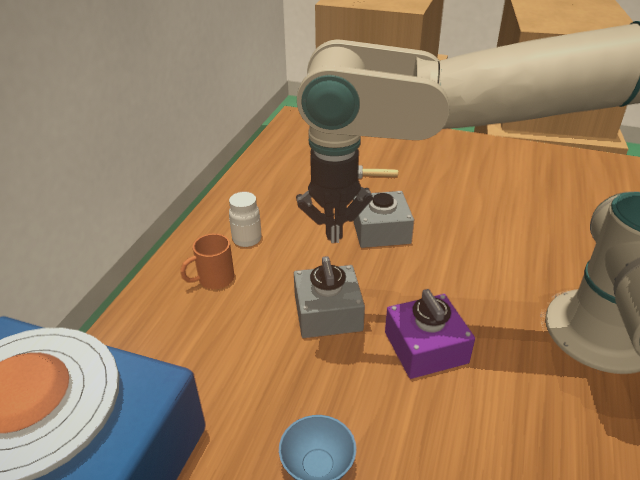

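The button is out and its bar straight at (328,272), exactly as at the start; the only differences there come from shadow. The robot is clear and the other things haven't moved: the arm only hides part of the brush.

```bash
python3 -c "
from station import env
print(env.close_job())"
```

```text
the job is handed in; nothing more can be done
None
```

I pressed the stop button in until it latched, then twisted it clockwise until the latch let go; it is back out and straight, the things around it look unmoved, and I've handed the job in (no verdict was shown).

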